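Release the ratchet parking brake

TASK

The hand lever of the parking brake on the bench is pulled on and held by its ratchet. Press the release latch on top of the grip down against the grip to draw the pawl free and, keeping it pressed, push the lever down past the teeth until it lies on its lower stop; then let go so that the latch springs back up. Press and push from above: do not take hold of the grip from underneath or haul the lever up to the top of its travel, and leave the other parts on the bench where they are.

Things in the scene. Friction and masses are not known exactly. Their poses are not given: they have to be found in the camera images.
- brake_frame: Parking-brake unit of a ride-on mower, fixed to the bench: grey base plate 330 x 170 x 8 mm, a toothed steel sector, the hand lever, and behind them a pull rod to a small disc brake. Origin on the bench right under the lever's pivot; x runs from the pivot towards the disc brake (the lever points to -x of this frame), y along the pivot's axis, z up.
- lever_pivot (a point): The lever's pivot: centre of the hinge axis, in the middle plane of the lever, 85 mm above the bench. The axis is level, along y of brake_frame.
- brake_lever (a joint): Lever angle, rad: 0 = down on its stop, where its centre line rises at 0.14 rad above level from pivot to grip end; positive = raised (elevation = 0.14 + value). Teeth hold it from 0.30 to 0.96, one each 0.11; with the latch up it can rise but not fall; below 0.28 it is past the last tooth. The pivot is stiff: the lever stays where left; with the latch pressed about 7 N at the pad moves it down.
- grip_end (a point): End of the lever, on its centre line, 262 mm from the pivot. The round black grip, 26 mm in diameter, covers the last 100 mm.
- release_latch (a joint): Angle of the release latch, rad: 0 = up (sprung), 0.22 = pressed home against the grip. The pawl is clear of the teeth from 0.14 on. Its spring needs about 2.5 N at the pad at first and 5 N at the end. It springs back when let go.
- latch_pad (a point): Centre of the top face of the latch's thumb pad: flat steel plate above the grip, 46 mm along the lever, 26 mm wide. Latch up: 228 mm out from the pivot along the lever's centre line and 40 mm above that line (square to it), parallel to the lever, so it slopes up towards the grip end. Latch home: 236 mm out, 22 mm above, turned 0.22 rad flatter.
- piston: Aluminium piston, 68 mm diameter, 56 mm high, standing loose near the brake. Origin under its centre. Leave alone.
- bolt_a: Loose flange bolt standing on its 24 mm head, 72 mm high. Origin under its head. Leave alone.
- bolt_b: A second such bolt. Leave alone.
- deep_socket: Loose deep socket, 28 mm diameter, 65 mm high, standing. Origin under its centre. Leave alone.
- carburettor: Loose small carburettor, about 80 x 60 x 85 mm, on its float bowl. Origin under its centre. Leave alone.
- flywheel: Loose engine flywheel with a white fan on top, 184 mm diameter, 70 mm high. Origin under its centre. Leave alone.
- spanner: Loose 200 mm spanner lying flat. Leave alone.
- screwdriver: Loose 220 mm screwdriver lying flat. Leave alone.

How it is judged (in metres and radians):
On the way, in this order (a step that is already met when the one before it is completed fails the run):
1. the latch is pressed and the pawl clear of the teeth while the lever is still raised among the teeth (value of joint release_latch above 0.17 rad and value of joint brake_lever above 0.32 rad), for 0.05 s.
2. the lever is pushed down past the teeth to its stop (value of joint brake_lever below 0.06 rad), for 0.1 s.
At the end, for the whole second after the job is handed in: The lever lies on its lower stop (within 0.06 rad), the latch has sprung back up (within 0.04 rad), and no loose part has moved more than 20 mm (value of joint brake_lever below 0.06 rad and value of joint release_latch below 0.04 rad and distance of each of piston, bolt_a, bolt_b, deep_socket, carburettor, flywheel, spanner, screwdriver from where it was at the start of the episode below 0.02 m); the robot touches nothing.
It fails at once if the lever is pulled up beyond its highest setting (value of joint brake_lever above 0.93 rad).
It fails at once if the grip is taken hold of from underneath (contact force between the fingers and grip_underside above 2 N).
It fails at once if a loose part on the bench is knocked, moved or lifted (distance of any of piston, bolt_a, bolt_b, deep_socket, carburettor, flywheel, spanner, screwdriver from where it was at the start of the episode above 0.02 m).
It also fails if it takes over 40 s, if anything falls off the work surface, if the arm or the gripper's body presses on something with over 40 N, if the wrist force passes 120 N, or if a joint passes its speed limit or range.

ROBOT

A 6-joint arm with a two-finger parallel gripper is mounted at the origin on the work surface. World frame = base frame: x ahead of the robot, y to its left, z up, the work surface at z = 0. Lengths are in mm, angles in degrees, forces in N, time in s.
With the tool pointing down it reaches from about 300 to 850 mm from the base axis. Payload 4.2 kg.
Tool frame: the origin (TCP) lies at the very end of the fingers, on their centre line; the grasp point (between the pads) lies 19 mm behind it (env.grip_depth is the distance from the TCP to the grasp point, in mm); y points along the fingers, z is the direction in which the jaws open and shut, and the axes are right-handed (so a half turn about y gives the same grasp; the last joint's range is limited). The gripper opens to 91 mm and grips with 3 to 60 N. Pads are 32 mm wide; open, the fingers measure 118 mm over their backs; the gripper's body (76 mm by 178 mm) begins 60 mm behind the grasp point.
Start: joints at [-75.516, 18.312, 89.639, -0, 72.044, -1.146], TCP at [154.924, -553.752, 213.976] pointing down, gripper open.
Joint ranges: [-177.97, 177.97], [-48.28, 115.42], [12.27, 149.76], [-77.06, 257.06], [2.81, 150.46], [-146.56, 146.56]. Speed limits (degrees/s): [147.25, 147.25, 180, 180, 180, 180].

INTERFACE

Orientations are given as [roll, pitch, yaw] about the fixed x, y, z axes, in that order (R = Rz(yaw) Ry(pitch) Rx(roll)).
In Python, from workcell import state, imaging, job, env gives the robot as it stands.
- The arm moves only by the shell command python3 -m pendant 'ROWS' [FORCE]. ROWS is JSON, a list of rows, each an object with "delta_pos": the shift along the tool's x, y, z in cm, a list of three; "twist": the turn, a rotation vector about the tool's x, y, z in degrees, a list of three; "grip": the opening in per cent of the stroke, from 0 (shut) to 100 (fully open). In form: [{"delta_pos": [tx, ty, tz], "twist": [wx, wy, wz], "grip": grip}, ...]. A call has exactly 5 rows; each row is the pose to reach, as a shift and turn from the pose commanded when the call began, along the tool's axes at that moment; what a row does not reach only later rows make up. A row lasts 1/10 s, in which the tool goes at most 50 mm and 8.59 degrees, less where a joint would pass 70% of its speed; a pose out of reach is approached as far as the arm can. A call with a gripper value outside its range is refused whole. The fingers move at their own pace and stop on an object; FORCE is the grip in N (left out, the last holds). Time passes only in rows, so rows that repeat a pose let the fingers close, or fill a call up. It gives the time, the measured TCP pose, the force and the opening at its end, in the units of the state.
- state(): the state, without advancing time (a new reading comes with each control period).
- imaging.grab_frame(name): name is "side" or "top"; returns (picture, depth): 400x640x3 uint8, red, green, blue; 400x640 float32, mm along the optical axis (not along the pixel's ray), 0 where there is no reading.
- imaging.camera_info(name): a dict with "fx", "fy", "cx", "cy" (pixels), "k1" (the pictures are not rectified: a ray, as slopes to the right and down, at radius r is drawn at 1 + k1 r^2 times it, then the intrinsics apply), "R" (3x3) and "t" (3): a world point X has camera coordinates R X + t. Camera axes: x right, y down, z forward; pixel columns grow to the right and rows downward; lengths in mm; the calibration is good to about 2 mm. A picture is of the moment at which its call begins. camera_info takes no time and is no camera call.
- job.job_done(): hands the job in, once; it reports no verdict.
The state is a dict: "time_s": time; "qpos": joint angles; "qvel": joint speeds; "effort": joint torques, N m; "ee_pos": TCP position; "ee_rot": TCP orientation; "force": force on the tool from outside, world axes, zero at the start; "torque": the same for the moment, N m; "gripper_width": finger opening in mm.
Only numpy, scipy, OpenCV 4.12 (cv2) and the standard library are available. Lean on these libraries where they do the work, as an engineer would, in place of code of your own. Each camera call takes 0.05 s, during which the arm holds its last target.

## Working session

There is one attempt and no reset: what is moved stays moved. The work goes in short steps, Python scripts to look and compute and a shell command to move; the robot and the scene stay as the last step left them, time stands still between calls to the robot, and variables do not carry over. Pictures are saved under pics/ and viewed, and the job is handed in when it is done.

```bash
mkdir -p pics; ls; python3 - <<'E'
from workcell import state, imaging, job, env
import cv2,numpy as np
print(state())
for n in("side","top"):
    p,d=imaging.grab_frame(n); cv2.imwrite(f"pics/{n}0.png",p[:,:,::-1]); np.save(f"{n}0.npy",d); print(n,imaging.camera_info(n))
E
```

```text
pics
{'time_s': 0.0, 'qpos': array([-7.55160172e+01,  1.83498398e+01,  8.97065501e+01, -1.64128413e-03,
        7.20419109e+01, -1.14437772e+00]), 'qvel': array([-0.00659351,  0.01227261, -0.04284939,  0.03232263,  0.00552571,
        0.02405595]), 'effort': array([-2.03533804e-03, -4.12465346e+01, -2.31982273e+01,  7.24877045e-02,
        4.59049700e-02, -1.47142277e-04]), 'ee_pos': array([ 154.78502142, -553.25692695,  213.13734689]), 'ee_rot': array([-9.00983123e+01,  4.03102435e-04, -1.64371132e+02]), 'force': array([-0.45686934,  0.26928411,  0.11179299]), 'torque': array([-0.00503404, -0.01697048, -0.04150812]), 'gripper_width': 91.06040746900575}
side {'fx': 376.47970160957783, 'fy': 376.47970160957783, 'cx': 318.3896991575244, 'cy': 201.93084951629567, 'k1': -0.01821335475931207, 'R': array([[-0.78119597, -0.62413113, -0.01389924],
       [-0.40241733,  0.52045879, -0.75311549],
       [ 0.47727681, -0.58273749, -0.65774149]]), 't': array([398.4787967 , 298.11003293, 871.68177217])}
top {'fx': 446.36138562250096, 'fy': 446.36138562250096, 'cx': 317.8392056157732, 'cy': 201.19048741853985, 'k1': -0.033226570354892716, 'R': array([[ 0.04796246, -0.99883522,  0.00527323],
       [-0.97655411, -0.04800044, -0.2098524 ],
       [ 0.20986108,  0.00491545, -0.97771886]]), 't': array([ -66.85466457,  543.63445692, 1551.01273386])}
```

View pics/side0.png

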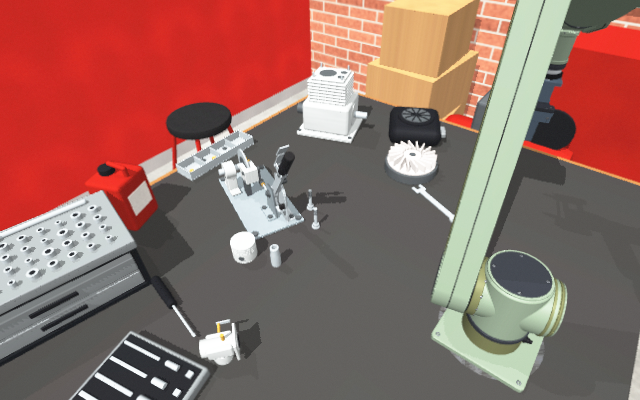

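View pics/top0.png

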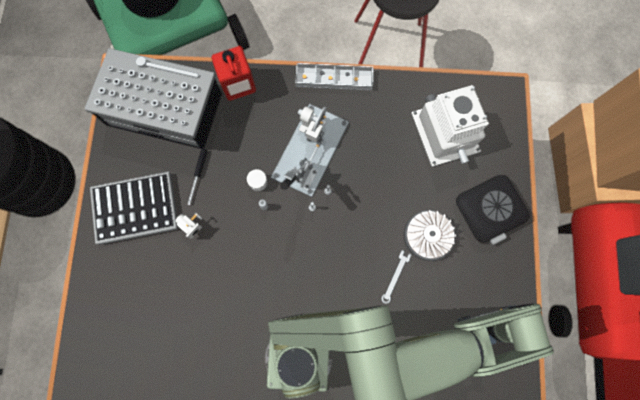

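The side view shows the brake unit around (262,190), with its black grip near (286,162). In the top view it is around (312,150). The socket and bolts stand close to the plate's near end.

```bash
cat > h.py <<'E'
import numpy as np,cv2
from workcell import imaging
def cloud(n,d):
    c=imaging.camera_info(n);K=np.array([[c['fx'],0,c['cx']],[0,c['fy'],c['cy']],[0,0,1]])
    v,u=np.mgrid[0:400,0:640]
    uv=np.stack([u,v],-1).reshape(-1,1,2).astype(float)
    r=cv2.undistortPoints(uv,K,np.array([c['k1'],0,0,0,0])).reshape(400,640,2)
    P=np.concatenate([r*d[...,None],d[...,None]],-1)
    return (P-c['t'])@c['R']
def proj(n,X):
    c=imaging.camera_info(n);K=np.array([[c['fx'],0,c['cx']],[0,c['fy'],c['cy']],[0,0,1]])
    return cv2.projectPoints(np.atleast_2d(X).astype(float),cv2.Rodrigues(c['R'])[0],c['t'],K,np.array([c['k1'],0,0,0,0.]))[0].reshape(-1,2)
E
python3 - <<'E'
import cv2
p=cv2.imread('pics/side0.png');cv2.imwrite('pics/s0c.png',cv2.resize(p[130:280,200:350],None,fx=4,fy=4,interpolation=cv2.INTER_CUBIC))
p=cv2.imread('pics/top0.png');cv2.imwrite('pics/t0c.png',cv2.resize(p[95:215,240:360],None,fx=5,fy=5,interpolation=cv2.INTER_CUBIC))
E
```

```text
(no output)
```

View pics/s0c.png

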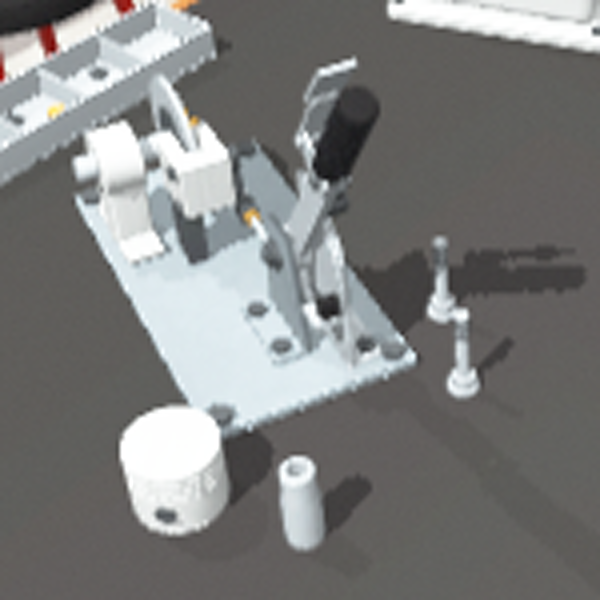

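View pics/t0c.png

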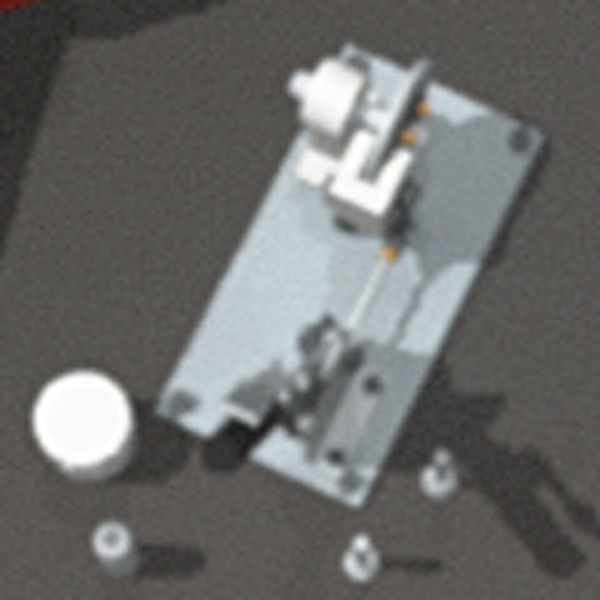

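```bash
python3 - <<'E'
from h import *
np.set_printoptions(precision=1,suppress=True)
for n in('side','top'):
    d=np.load(n+'0.npy');P=cloud(n,d);im=cv2.imread(f'pics/{n}0.png')
    sl=(slice(130,280),slice(200,350)) if n=='side' else (slice(95,215),slice(240,360))
    Q=P[sl].reshape(-1,3);C=im[sl].reshape(-1,3).astype(int)
    print(n,'bench z',np.median(Q[(C.max(1)<90)][:,2]))
    m=(abs(Q[:,2]-8)<8)&(C.min(1)>110)
    # largest component in xy
    pts=Q[m][:,:2]
    from scipy.spatial import cKDTree
    from scipy.sparse.csgraph import connected_components
    a=cKDTree(pts).sparse_distance_matrix(cKDTree(pts),8);l=connected_components(a)[1];k=np.bincount(l).argmax()
    r=cv2.minAreaRect(pts[l==k].astype(np.float32));print(r,cv2.boxPoints(r))
    # dark high points
    m=(Q[:,2]>100)
    idx=np.where(m)[0]
    D=(C[idx].max(1)<60)
    print('high dark n',D.sum(),'mean',Q[idx][D].mean(0) if D.any() else '', 'max z',Q[idx][:,2].max())
    S=Q[idx]; o=np.argsort(-S[:,2])[:25]
    for j in o: print(S[j],C[idx][j], np.array(np.unravel_index(idx[j],(150,150) if n=='side' else (120,120)))[::-1])
E
```

```text
side bench z 0.36803007234693763
((761.5457763671875, 0.9661407470703125), (171.32554626464844, 332.7901306152344), 67.42781066894531) [[ 575.   -14.3]
 [ 882.3 -142. ]
 [ 948.1   16.2]
 [ 640.8  143.9]]
high dark n 202 mean [552.8  68.2 269.6] max z 803.3911080236834
[ 15.2 601.5 803.4] [236 236 234] [143   0]
[ 15.2 601.5 803.4] [89 90 93] [48  3]
[ 15.2 601.5 803.4] [90 93 93] [85  4]
[ 15.2 601.5 803.4] [ 37  40 108] [10  7]
[ 15.2 601.5 803.4] [91 94 96] [108  10]
[ 15.2 601.5 803.4] [91 94 96] [98 11]
[ 15.2 601.5 803.4] [183 183 177] [36 48]
[ 15.2 601.5 803.4] [89 93 93] [12 48]
[ 15.2 601.5 803.4] [93 95 96] [114  43]
[ 15.2 601.5 803.4] [170 165 151] [61 44]
[ 15.2 601.5 803.4] [90 93 94] [45 24]
[ 15.2 601.5 803.4] [91 92 96] [71 24]
[ 15.2 601.5 803.4] [168 164 157] [74 64]
[ 15.2 601.5 803.4] [238 234 223] [39 70]
[ 15.2 601.5 803.4] [179 179 176] [44 45]
[ 15.2 601.5 803.4] [91 94 96] [94 44]
[ 15.2 601.5 803.4] [242 237 226] [52 71]
[ 15.2 601.5 803.4] [62 65 66] [106  71]
[ 15.2 601.5 803.4] [164 161 151] [73 62]
[ 15.2 601.5 803.4] [89 92 94] [10 61]
[ 15.2 601.5 803
[... 841 characters left out ...]
]
[ 208.6  -48.3 1630.9] [88 93 94] [ 56 106]
[ 208.6  -48.3 1630.9] [63 63 67] [101 104]
[ 208.6  -48.3 1630.9] [74 77 81] [27 14]
[ 208.6  -48.3 1630.9] [79 83 85] [115  14]
[ 208.6  -48.3 1630.9] [86 88 91] [57 15]
[ 208.6  -48.3 1630.9] [62 63 65] [40 88]
[ 208.6  -48.3 1630.9] [79 84 87] [47 21]
[ 208.6  -48.3 1630.9] [173 171 162] [75 68]
[ 208.6  -48.3 1630.9] [205 202 193] [77 21]
[ 208.6  -48.3 1630.9] [203 199 190] [41 66]
[ 208.6  -48.3 1630.9] [123 122 114] [91 62]
[ 208.6  -48.3 1630.9] [167 162 153] [81 61]
[ 208.6  -48.3 1630.9] [190 188 174] [80 59]
[ 208.6  -48.3 1630.9] [83 86 85] [27 59]
[ 208.6  -48.3 1630.9] [234 235 235] [ 7 85]
[ 208.6  -48.3 1630.9] [78 78 81] [45 18]
```

```bash
python3 - <<'E'
from h import *
np.set_printoptions(precision=0,suppress=True,linewidth=200)
a=np.radians(-22.8);ex=np.array([np.cos(a),np.sin(a),0]);ey=np.array([-np.sin(a),np.cos(a),0]);o=np.array([761.5,.7,0])
for n in('side','top'):
    d=np.load(n+'0.npy');P=cloud(n,d);im=cv2.imread(f'pics/{n}0.png')
    Q=np.stack([(P-o)@ex,(P-o)@ey,P[...,2]],-1)
    sel=(abs(Q[...,0]+40)<200)&(abs(Q[...,1])<85)&(Q[...,2]>40)&(Q[...,2]<400)&(d>0)&(Q[...,0]<40)
    v,u=np.where(sel);X=Q[sel];C=im[sel]
    o_=np.argsort(v)
    s=3 if n=='side' else 2
    for j in o_[::s]: print((u[j],v[j]),X[j],C[j])
E
```

```text
(np.int64(286), np.int64(145)) [-202.  -30.  312.] [222 219 216]
(np.int64(289), np.int64(145)) [-201.  -39.  309.] [117 117 118]
(np.int64(284), np.int64(146)) [-203.  -25.  311.] [235 232 227]
(np.int64(287), np.int64(146)) [-203.  -32.  309.] [230 227 221]
(np.int64(280), np.int64(147)) [-201.  -15.  311.] [233 230 224]
(np.int64(283), np.int64(147)) [-202.  -22.  309.] [234 232 225]
(np.int64(286), np.int64(147)) [-200.  -31.  305.] [178 174 168]
(np.int64(279), np.int64(148)) [-200.  -12.  308.] [182 180 173]
(np.int64(282), np.int64(148)) [-200.  -20.  306.] [205 200 193]
(np.int64(285), np.int64(148)) [-195.  -30.  300.] [103 100  95]
(np.int64(278), np.int64(149)) [-192.  -13.  301.] [157 155 151]
(np.int64(281), np.int64(149)) [-197.  -19.  301.] [103 101  98]
(np.int64(284), np.int64(149)) [-191.  -29.  295.] [106 104 100]
(np.int64(278), np.int64(150)) [-192.  -13.  298.] [184 181 174]
(np.int64(281), np.int64(150)) [-192.  -20.  295.] [108 105 102]
(np.int64(284), np.int64(150)) [-186.  -31.  288.] [108 105 100]
(np.int64(277), np.int64(151)) [-186.  -12.  292.] [155 154 
[... 28230 characters left out ...]
  304.] [57 53 55]
(np.int64(286), np.int64(186)) [-229.  -34.  301.] [53 50 51]
(np.int64(288), np.int64(186)) [-225.  -38.  292.] [44 43 46]
(np.int64(281), np.int64(187)) [-238.  -20.  295.] [57 55 58]
(np.int64(283), np.int64(187)) [-236.  -27.  299.] [54 52 52]
(np.int64(285), np.int64(187)) [-233.  -33.  300.] [51 51 48]
(np.int64(287), np.int64(187)) [-230.  -37.  294.] [54 54 58]
(np.int64(282), np.int64(188)) [-240.  -25.  298.] [53 51 58]
(np.int64(284), np.int64(188)) [-237.  -31.  299.] [53 49 49]
(np.int64(286), np.int64(188)) [-235.  -37.  300.] [51 51 50]
(np.int64(284), np.int64(189)) [-239.  -32.  295.] [65 69 72]
(np.int64(286), np.int64(189)) [-236.  -37.  292.] [74 73 76]
```

The side view gives a grip end near plate-frame (-229,-26,300), which fits an elevation of about 0.99 (tooth 0.85). I'll project the model onto both pictures to check that and to refine the pivot.

```bash
cat >> h.py <<'E'
def model(px,py,e,yaw=-22.8,latch=0.,o=(761.5,.7)):
    a=np.radians(yaw);ex=np.array([np.cos(a),np.sin(a),0]);ey=np.array([-np.sin(a),np.cos(a),0])
    W=lambda s,h,y:np.array([*o,0.])+ex*(px-s*np.cos(e)+h*np.sin(e))+ey*(py+y)+np.array([0,0,85+s*np.sin(e)+h*np.cos(e)])
    t=np.linspace(0,2*np.pi,24)
    g={'end':[W(262,13*np.cos(x),13*np.sin(x)) for x in t],'g0':[W(162,13*np.cos(x),13*np.sin(x)) for x in t],
     'piv':[W(0,0,-20),W(0,0,20)],'line':[W(0,0,0),W(262,0,0)]}
    if latch<.1: g['pad']=[W(228+i*23,40,j*13) for i,j in((-1,-1),(1,-1),(1,1),(-1,1),(-1,-1))]
    else: c,s=np.cos(latch),np.sin(latch);g['pad']=[W(236+i*23*c,22-i*23*s,j*13) for i,j in((-1,-1),(1,-1),(1,1),(-1,1),(-1,-1))]
    return g,W
def overlay(n,src,out,box,f,g):
    im=cv2.resize(cv2.imread(src)[box[1]:box[3],box[0]:box[2]],None,fx=f,fy=f,interpolation=cv2.INTER_CUBIC)
    for k,col in zip(g,[(0,0,255),(0,200,0),(255,0,0),(255,0,255),(0,255,255)]):
        p=(proj(n,np.array(g[k]))+.5-np.array(box[:2]))*f
        cv2.polylines(im,[p.round().astype(int)],False,col,1)
    cv2.imwrite(out,im)
E
python3 - <<'E'
from h import *
g,W=model(-86,-25.5,.99)
overlay('side','pics/side0.png','pics/o1s.png',(240,130,310,230),6,g)
overlay('top','pics/top0.png','pics/o1t.png',(260,130,340,210),6,g)
a=cv2.imread('pics/o1s.png');b=cv2.imread('pics/o1t.png')
cv2.imwrite('pics/o1t.png',cv2.resize(b,None,fx=1.2,fy=1.2))
E
```

```text
(no output)
```

View pics/o1s.png

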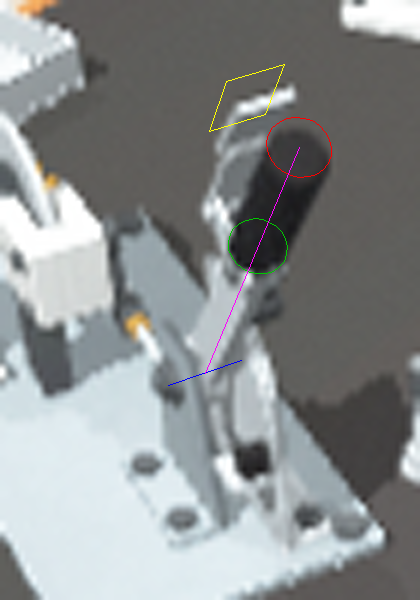

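View pics/o1t.png

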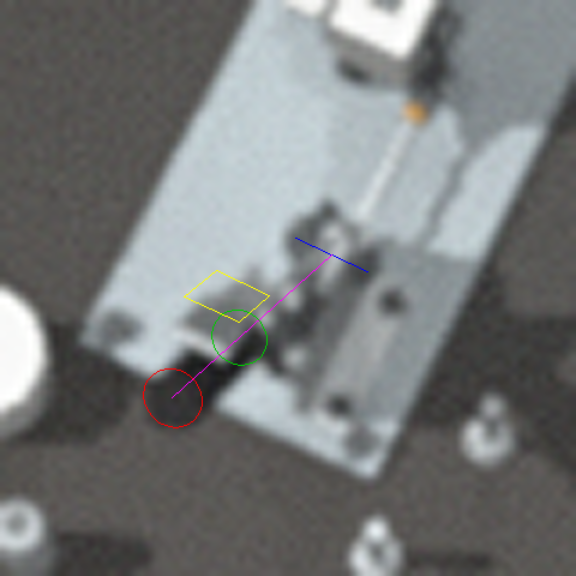

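```bash
python3 - <<'E'
from h import *
from scipy.optimize import least_squares
np.set_printoptions(precision=1,suppress=True,linewidth=200)
a=np.radians(-22.8);ex=np.array([np.cos(a),np.sin(a),0]);ey=np.array([-np.sin(a),np.cos(a),0]);o=np.array([761.5,.7,0])
D={};PAD={}
for n in('side','top'):
    d=np.load(n+'0.npy');P=cloud(n,d);im=cv2.imread(f'pics/{n}0.png').astype(int)
    Q=np.stack([(P-o)@ex,(P-o)@ey,P[...,2]],-1)
    s=(Q[...,0]>-260)&(Q[...,0]<-120)&(abs(Q[...,1]+25)<25)&(Q[...,2]>180)&(Q[...,2]<350)
    g=s&(im.max(2)<64); er=cv2.erode(g.astype(np.uint8),np.ones((2,2)))>0
    D[n]=Q[er]; 
    p=s&(im.min(2)>95)&(Q[...,2]>225); PAD[n]=Q[p]
def coords(X,p):
    px,py,e=p;r=X-[px,py,85];return -r[:,0]*np.cos(e)+r[:,2]*np.sin(e), r[:,0]*np.sin(e)+r[:,2]*np.cos(e), r[:,1]
def res(p,X):
    s,h,y=coords(X,p);r=np.hypot(h,y)-13;q=s-262
    return np.where((r>0)&(q>0),np.hypot(r,q),np.maximum(r,q))
for X,n in((D['side'],'side'),(D['top'],'top'),(np.vstack([D['side'],D['top']]),'both')):
    f=least_squares(res,[-86,-25,.97],args=(X,),loss='soft_l1',x_scale=[10,10,.1])
    print(n,len(X),f.x[:2],round(f.x[2],3),'rms',np.sqrt((f.fun**2).mean()))
    for m in PAD:
        s,h,y=coords(PAD[m],f.x)
        for lo in range(150,270,15):
            k=(s>=lo)&(s<lo+15)&(h>14)
            if k.sum()>3: print('  ',m,lo,k.sum(),'h med',np.median(h[k]),np.percentile(h[k],[10,90]),'y',np.percentile(y[k],[3,97]))
E
```

```text
side 180 [-81.3 -25.4] 0.969 rms 0.9200034511443576
   side 150 24 h med 25.645338241158342 [20.1 27.6] y [-4.7 11.5]
   side 165 15 h med 27.48482701514746 [26.  28.7] y [-4.9 10.1]
   side 180 16 h med 27.759246122383693 [27.2 28.6] y [-6.  10.2]
   side 195 21 h med 28.537517977519926 [27.4 30.7] y [-7.3  9.7]
   side 210 20 h med 29.75874936022292 [29.  31.3] y [-11.1  12.6]
   side 225 19 h med 28.595352309491076 [28.  29.8] y [-10.4  13.2]
   side 240 28 h med 27.670239662604324 [26.5 29.9] y [-11.2  13. ]
   top 150 19 h med 25.775884963491535 [21.5 29. ] y [-17.1   8.8]
   top 165 13 h med 25.04694724187948 [19.3 26.4] y [-9.8  8. ]
   top 180 9 h med 26.403131217066132 [25.8 26.6] y [-8.6  7.6]
   top 195 5 h med 26.50299610438951 [25.4 27.6] y [-5.6  8.1]
   top 210 13 h med 30.336079216494994 [28.  31.5] y [-12.1  10.7]
   top 225 19 h med 28.481147410885725 [27.3 30.3] y [-12.2   9.6]
   top 240 23 h med 27.417154358840577 [25.1 28.5] y [-10.9  11.5]
   top 255 7 h med 24.63945734917594 [23.1 26.7] y [-8.2  8.5]
top 57 [-86.3 -25. ] 0.97 rms 1.7130173023796493
   side 150
[... 1246 characters left out ...]
9.842533539263002 [29.1 31. ] y [-11.3  12.2]
   side 225 18 h med 28.677155594260825 [28.  29.6] y [-10.6  13. ]
   side 240 29 h med 27.78562614222048 [26.4 29.8] y [-11.3  12.9]
   top 150 20 h med 26.239643737471518 [22.  29.4] y [-17.2   8.6]
   top 165 12 h med 25.375198021345447 [19.2 26.8] y [-10.    7.8]
   top 180 9 h med 26.67346720108776 [26.1 26.9] y [-8.8  7.4]
   top 195 5 h med 26.7525703124346 [25.6 27.9] y [-5.7  8. ]
   top 210 14 h med 30.490651953737647 [28.1 31.5] y [-12.2  10.5]
   top 225 19 h med 28.525574122020046 [27.4 30.4] y [-12.4  10. ]
   top 240 25 h med 27.1047016370741 [23.2 28.4] y [-11.   11.2]
   top 255 4 h med 25.448156925641378 [23.9 27.3] y [-8.  8.]
```

The latch pad sits at h≈28 above the lever's centre line and is tilted slightly, and both cameras agree. That looks like a partly settled latch, about 0.12 rad. The lever elevation is about 0.97. I'll plan for a closed gripper pressing from above and tilted to face the pad.

```bash
cat >> h.py <<'E'
from scipy.spatial.transform import Rotation as Ro
A=np.radians(-22.8);EX=np.array([np.cos(A),np.sin(A),0]);EY=np.array([-np.sin(A),np.cos(A),0]);O=np.array([761.5,.7,0])
PX,PY=-82.9,-25.2
def lev(s,h,e,y=0): return O+EX*(PX-s*np.cos(e)+h*np.sin(e))+EY*(PY+y)+np.array([0,0,85+s*np.sin(e)+h*np.cos(e)])
def Rt(tau,flip=False):  # tilt tau (deg): tool y = -(sin t EX + cos t z), tool z = EY
    t=np.radians(tau);y=-(np.sin(t)*EX+np.array([0,0,np.cos(t)]));z=EY;return np.stack([np.cross(y,z),y,z],1)
def cur(st): return np.array(st['ee_pos']),Ro.from_euler('xyz',st['ee_rot'],degrees=True).as_matrix()
def delta(st,p,R,lim=8):
    p0,R0=cur(st);return (R0.T@(np.array(p)-p0)/10).round(2),np.degrees(Ro.from_matrix(R0.T@R).as_rotvec()).round(1)
E
python3 - <<'E'
from h import *
from workcell import state
s=state()
c=lev(233,29,.974);print('pad',c)
t=np.radians(43);n=np.sin(t)*EX+np.array([0,0,np.cos(t)])
print('pre',c+60*n)
print(delta(s,c+60*n,Rt(43)), delta(s,[350,-300,400],cur(s)[1]),cur(s)[1])
print('final pad', lev(236,22,.14))
E
```

```text
pad [576.71162663  51.04193502 294.02156015]
pre [614.43417609  35.18483535 337.90278224]
(array([-60.12, -12.4 , -44.31]), array([ -52.4, -133.2,   18.2])) (array([-25.62, -18.65, -19.16]), array([0., 0., 0.])) [[-9.63017624e-01 -4.27593788e-04  2.69438071e-01]
 [-2.69438410e-01  1.57402745e-03 -9.63016337e-01]
 [-1.23231149e-05 -9.99998670e-01 -1.63102636e-03]]
final pad [462.71112557  98.96333306 139.71692697]
```

```bash
python3 -m pendant '[{"delta_pos":[-3,-2.5,-2.5],"twist":[0,-8,0],"grip":0},{"delta_pos":[-6,-5,-5],"twist":[0,-16,0],"grip":0},{"delta_pos":[-9,-7.5,-7.5],"twist":[0,-24,0],"grip":0},{"delta_pos":[-12,-10,-10],"twist":[0,-32,0],"grip":0},{"delta_pos":[-15,-12.5,-12.5],"twist":[0,-40,0],"grip":0}]' 20; cat > go.py <<'E'
import sys
from h import *
from workcell import state
s=state();tau=float(sys.argv[1]);p=eval(sys.argv[2])
print('t',s['time_s'],'p',np.array(s['ee_pos']).round(1),'q',np.array(s['qpos']).round(1),'w',round(s['gripper_width'],1),'F',np.array(s['force']).round(1))
d=delta(s,p,Rt(tau));print('cm',d[0],'len',np.linalg.norm(d[0]).round(1),'rot',d[1],np.linalg.norm(d[1]).round(1))
E
python3 go.py 0 '[600,40,400]'
```

```text
time_s: 0.6
ee_pos: [266.2, -391.3, 339.6]
ee_rot: [-90.0, 0.0, -124.1]
force: [0.2, -0.6, 0.3]
gripper_width: 54.2
t 0.6 p [ 266.2 -391.3  339.6] q [-57.2   5.7  88.2   0.   86.1 -23.1] w 54.2 F [ 0.2 -0.6  0.3]
cm [-54.43  -6.02   3.49] len 54.9 rot [  -0.  -101.3   -0. ] 101.3
```

```bash
python3 -m pendant '[{"delta_pos":[-4.5,-0.5,0.3],"twist":[0,-8,0],"grip":0},{"delta_pos":[-9,-1,0.6],"twist":[0,-16,0],"grip":0},{"delta_pos":[-13.5,-1.5,0.9],"twist":[0,-24,0],"grip":0},{"delta_pos":[-18,-2,1.2],"twist":[0,-32,0],"grip":0},{"delta_pos":[-22.5,-2.5,1.5],"twist":[0,-40,0],"grip":0}]'; 
python3 go.py 0 '[600,40,400]'
```

```text
time_s: 1.1
ee_pos: [405.7, -214.0, 363.9]
ee_rot: [-90.0, -0.0, -84.0]
force: [0.4, -0.1, -0.9]
gripper_width: 14.0
t 1.1 p [ 405.7 -214.   363.9] q [-29.2   4.1  86.7  -0.   89.2 -35.2] w 14.0 F [ 0.4 -0.1 -0.9]
cm [-23.25  -3.61  21.96] len 32.2 rot [  0.  -61.2  -0. ] 61.2
```

```bash
python3 -m pendant '[{"delta_pos":[-3.2,-0.5,3],"twist":[0,-8,0],"grip":0},{"delta_pos":[-6.4,-1,6],"twist":[0,-16,0],"grip":0},{"delta_pos":[-9.6,-1.5,9],"twist":[0,-24,0],"grip":0},{"delta_pos":[-12.8,-2,12],"twist":[0,-32,0],"grip":0},{"delta_pos":[-16,-2.5,15],"twist":[0,-40,0],"grip":0}]'; 
python3 go.py 43 '[614.4+30,35.2-10,380]'
```

```text
time_s: 1.6
ee_pos: [539.3, -40.1, 388.8]
ee_rot: [-90.0, 0.0, -44.0]
force: [-0.3, -0.2, 0.4]
gripper_width: 0.5
t 1.6 p [539.3 -40.1 388.8] q [ -5.5  12.   73.8  -0.   94.2 -51.4] w 0.5 F [-0.3 -0.2  0.4]
cm [ 3.02  0.87 12.  ] len 12.4 rot [ -7.9 -20.2  42.5] 47.7
```

```bash
python3 -m pendant '[{"delta_pos":[0.6,0,2.4],"twist":[-1.3,-3.4,7],"grip":0},{"delta_pos":[1.2,0,4.8],"twist":[-2.6,-6.7,14],"grip":0},{"delta_pos":[1.8,0.3,7.2],"twist":[-4,-10,21],"grip":0},{"delta_pos":[2.4,0.6,9.6],"twist":[-5.3,-13.5,28],"grip":0},{"delta_pos":[3,0.8,12],"twist":[-6.6,-17,35],"grip":0}]'; 
python3 go.py 43 '[614.4,35.2,338]'
```

```text
time_s: 2.1
ee_pos: [644.5, 23.1, 380.9]
ee_rot: [-91.3, 35.7, -27.1]
force: [1.9, 1.4, 1.1]
gripper_width: -0.2
t 2.1 p [644.5  23.1 380.9] q [ -4.9  44.8  28.8  17.7 139.1 -58.3] w -0.2 F [1.9 1.4 1.1]
cm [-0.12  5.37 -0.17] len 5.4 rot [-1.4 -3.4  7.3] 8.2
```

```bash
python3 go.py 36 'lev(232,29,.974)+30*(np.sin(.75)*EX+np.array([0,0,np.cos(.75)]))'
```

```text
t 2.1 p [644.5  23.1 380.9] q [ -4.9  44.8  28.8  17.7 139.1 -58.3] w -0.2 F [1.9 1.4 1.1]
cm [-0.39  8.39 -0.25] len 8.4 rot [-1.2 -3.5  0.3] 3.7
```

```bash
python3 -m pendant '[{"delta_pos":[-0.1,2,0],"twist":[-0.4,-1.2,0.1],"grip":0},{"delta_pos":[-0.2,4,-0.1],"twist":[-0.8,-2.4,0.2],"grip":0},{"delta_pos":[-0.3,6,-0.2],"twist":[-1.2,-3.5,0.3],"grip":0},{"delta_pos":[-0.4,8.4,-0.25],"twist":[-1.2,-3.5,0.3],"grip":0},{"delta_pos":[-0.4,8.4,-0.25],"twist":[-1.2,-3.5,0.3],"grip":0}]'; 
python3 go.py 36 'lev(232,29,.974)'
python3 - <<'E'
from h import *
ims=[]
for n,b in(('side',(230,90,330,230)),('top',(230,100,370,220))):
    p,d=imaging.grab_frame(n);np.save(n+'1.npy',d);cv2.imwrite(f'pics/{n}1.png',p[:,:,::-1])
    c=p[b[1]:b[3],b[0]:b[2],::-1];ims.append(cv2.resize(c,(int(c.shape[1]*560/c.shape[0]*.8),448),interpolation=cv2.INTER_CUBIC))
cv2.imwrite('pics/c1.png',np.hstack(ims))
E
```

```text
time_s: 2.6
ee_pos: [593.8, 43.4, 312.5]
ee_rot: [-90.2, 36.2, -23.0]
force: [0.3, 0.0, 0.5]
gripper_width: 0.6
t 2.6 p [593.8  43.4 312.5] q [ -3.3  37.5  52.6  13.6 123.7 -66.2] w 0.6 F [0.3 0.  0.5]
cm [-0.33  2.63  0.04] len 2.7 rot [ 0.1 -0.2 -0.2] 0.3
```

View pics/c1.png

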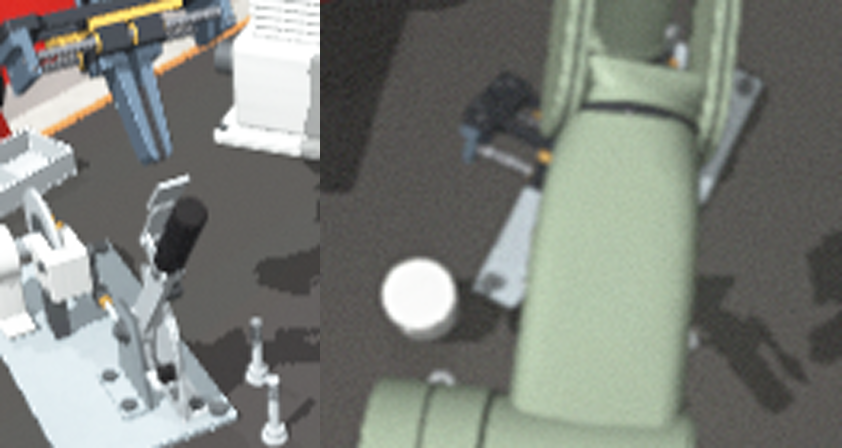

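The side crop shows the closed fingertips at about (155,158), just above and behind the pad, whose top edge runs (150,185)–(187,180). The arm hides the pad in the top view. I'll check the projected TCP against the picture and work out the press.

```bash
python3 - <<'E'
from h import *
f=448/140
print('tcp px',(proj('side',[593.8,43.4,312.5])-[230,90])*f)
print('pad px',(proj('side',[lev(232,29,.974)])-[230,90])*f,'pad end corners',(proj('side',[lev(256,25,.974,-13),lev(256,25,.974,13)])-[230,90])*f)
E
for h in 24 18 14; do python3 go.py 36 "lev(233,$h,.974)"; done
```

```text
tcp px [[156.72594757 158.09890029]]
pad px [[167.93724854 190.80862337]] pad end corners [[191.14056993 177.0265228 ]
 [159.57594387 186.48330951]]
t 2.7 p [596.   42.8 315.2] q [ -3.3  37.5  52.1  13.6 123.9 -66.2] w 0.4 F [-1.5 -0.7  0.8]
cm [-0.63  3.42  0.01] len 3.5 rot [-0.  -0.1  0.2] 0.2
t 2.7 p [596.   42.8 315.2] q [ -3.3  37.5  52.1  13.6 123.9 -66.2] w 0.4 F [-1.5 -0.7  0.8]
cm [-0.83  3.98  0.01] len 4.1 rot [-0.  -0.1  0.2] 0.2
t 2.7 p [596.   42.8 315.2] q [ -3.3  37.5  52.1  13.6 123.9 -66.2] w 0.4 F [-1.5 -0.7  0.8]
cm [-0.97  4.36  0.01] len 4.5 rot [-0.  -0.1  0.2] 0.2
```

```bash
python3 -m pendant '[{"delta_pos":[-0.2,0.8,0],"twist":[0,0,0],"grip":0},{"delta_pos":[-0.4,1.6,0],"twist":[0,0,0],"grip":0},{"delta_pos":[-0.5,2.2,0],"twist":[0,0,0],"grip":0},{"delta_pos":[-0.6,2.7,0],"twist":[0,0,0],"grip":0},{"delta_pos":[-0.6,2.9,0],"twist":[0,0,0],"grip":0}]'; python3 go.py 36 "lev(234,22,.974)"
```

```text
time_s: 3.2
ee_pos: [575.6, 51.4, 296.5]
ee_rot: [-90.0, 35.7, -22.9]
force: [0.5, -0.5, 7.3]
gripper_width: 0.6
t 3.2 p [575.6  51.4 296.5] q [ -2.8  35.3  58.6  13.4 119.4 -66.8] w 0.6 F [ 0.5 -0.5  7.3]
cm [-0.1   0.76  0.01] len 0.8 rot [-0.1 -0.1  0.3] 0.3
```

```bash
python3 -m pendant '[{"delta_pos":[-0.02,0.15,0],"twist":[0,0,0],"grip":0},{"delta_pos":[-0.04,0.3,0],"twist":[0,0,0],"grip":0},{"delta_pos":[-0.05,0.4,0],"twist":[0,0,0],"grip":0},{"delta_pos":[-0.06,0.5,0],"twist":[0,0,0],"grip":0},{"delta_pos":[-0.06,0.5,0],"twist":[0,0,0],"grip":0}]'; python3 go.py 36 "lev(234,22,.974)"
python3 - <<'E'
from h import *
p,d=imaging.grab_frame('side');np.save('side2.npy',d);cv2.imwrite('pics/side2.png',p[:,:,::-1])
g,W=model(-82.9,-25.2,.974,latch=.22);g={k:g[k] for k in('end','g0','pad')}
overlay('side','pics/side2.png','pics/o2.png',(250,125,310,200),8,g)
E
```

```text
time_s: 3.7
ee_pos: [572.5, 52.7, 293.4]
ee_rot: [-89.9, 35.7, -22.9]
force: [0.9, -0.2, 6.1]
gripper_width: 0.7
t 3.7 p [572.5  52.7 293.4] q [ -2.7  35.   59.6  13.3 118.7 -66.9] w 0.7 F [ 0.9 -0.2  6.1]
cm [-0.01  0.31  0.01] len 0.3 rot [-0.1 -0.   0.3] 0.3
```

View pics/o2.png

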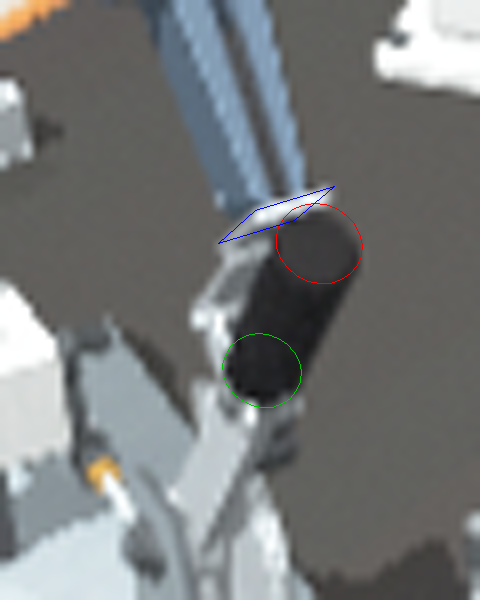

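The fitted grip end lines up (red circle on the grip's end face). The fingertips are on the pad, and it is down close to the grip. Next I'll compute the arc.

```bash
cat > arc.py <<'E'
import sys
from h import *
from workcell import state
s=state();print('t',s['time_s'],'p',np.array(s['ee_pos']).round(1),'q',np.array(s['qpos']).round(1),'F',np.array(s['force']).round(1),'rot',np.array(s['ee_rot']).round(1))
for e in eval(sys.argv[1]):
    tau=min(36,np.degrees(e-.22)); p=lev(236,float(sys.argv[2]),e); d=delta(s,p,Rt(tau)); print(e,d[0],d[1])
E
python3 arc.py '[.96,.92,.88,.84,.80]' 19
```

```text
t 3.75 p [572.6  52.7 293.4] q [ -2.7  35.   59.6  13.3 118.7 -66.9] F [ 1.  -1.   7.2] rot [-89.9  35.7 -22.9]
0.96 [-0.44  0.83  0.01] [-0.1 -0.   0.3]
0.92 [-0.8   1.7   0.01] [-0.1 -0.   0.3]
0.88 [-1.14  2.59  0.  ] [-0.1 -0.   0.3]
0.84 [-1.43  3.49  0.  ] [-0.1 -0.  -0.2]
0.8 [-1.69  4.4   0.  ] [-0.1 -0.  -2.5]
```

```bash
python3 -m pendant '[{"delta_pos":[-0.3,0.6,0],"twist":[0,0,0],"grip":0},{"delta_pos":[-0.6,1.2,0],"twist":[0,0,0],"grip":0},{"delta_pos":[-0.8,1.7,0],"twist":[0,0,0],"grip":0},{"delta_pos":[-1.1,2.6,0],"twist":[0,0,0],"grip":0},{"delta_pos":[-1.4,3.5,0],"twist":[0,0,-0.2],"grip":0}]'; python3 arc.py '[.8,.74,.68,.62,.56]' 19
python3 - <<'E'
from h import *
p,d=imaging.grab_frame('side');cv2.imwrite('pics/side3.png',p[:,:,::-1])
g,W=model(-82.9,-25.2,.84,latch=.22);g={k:g[k] for k in('end','g0','pad')}
overlay('side','pics/side3.png','pics/o3.png',(250,125,310,200),8,g)
E
```

```text
time_s: 4.25
ee_pos: [544.1, 64.8, 272.6]
ee_rot: [-89.9, 35.4, -22.9]
force: [3.3, -1.0, 7.8]
gripper_width: 0.4
t 4.25 p [544.1  64.8 272.6] q [ -1.8  32.3  67.3  13.2 113.3 -67.2] F [ 3.3 -1.   7.8] rot [-89.9  35.4 -22.9]
0.8 [-0.39  0.9  -0.  ] [-0.1 -0.1 -2.1]
0.74 [-0.72  2.28 -0.01] [-0.1 -0.1 -5.6]
0.68 [-0.97  3.68 -0.01] [-0.1 -0.1 -9. ]
0.62 [-1.13  5.09 -0.01] [ -0.1  -0.1 -12.5]
0.56 [-1.2   6.51 -0.02] [ -0.1  -0.1 -15.9]
```

View pics/o3.png

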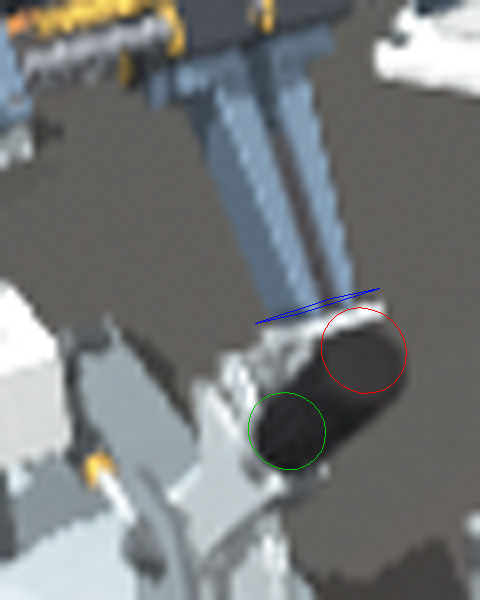

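The lever has moved down with the fingers, to an elevation of about 0.81, and the pad is still pressed. I'll continue along the arc.

```bash
python3 -m pendant '[{"delta_pos":[-0.4,0.9,0],"twist":[0,0,-2],"grip":0},{"delta_pos":[-0.7,2.2,0],"twist":[0,0,-5.5],"grip":0},{"delta_pos":[-0.95,3.6,0],"twist":[0,0,-9],"grip":0},{"delta_pos":[-1.1,5,0],"twist":[0,0,-12.5],"grip":0},{"delta_pos":[-1.2,6.5,0],"twist":[0,0,-16],"grip":0}]'; python3 arc.py '[.52,.46,.40,.34,.28]' 19
python3 - <<'E'
from h import *
p,d=imaging.grab_frame('side');cv2.imwrite('pics/side4.png',p[:,:,::-1])
g,W=model(-82.9,-25.2,.56,latch=.22);g={k:g[k] for k in('end','g0','pad')}
overlay('side','pics/side4.png','pics/o4.png',(250,135,320,210),8,g)
E
```

```text
time_s: 4.8
ee_pos: [502.1, 82.5, 226.4]
ee_rot: [-89.9, 19.0, -22.9]
force: [5.3, -3.3, 4.6]
gripper_width: 0.1
t 4.8 p [502.1  82.5 226.4] q [  2.7  21.1  86.2   8.1  89.8 -65.6] F [ 5.3 -3.3  4.6] rot [-89.9  19.  -22.9]
0.52 [-0.46  0.96 -0.01] [-0.1 -0.1 -1.8]
0.46 [-0.8   2.34 -0.01] [-0.1 -0.1 -5.2]
0.4 [-1.05  3.74 -0.02] [-0.1 -0.1 -8.7]
0.34 [-1.22  5.15 -0.02] [ -0.1  -0.1 -12.1]
0.28 [-1.3   6.57 -0.02] [ -0.1  -0.1 -15.5]
```

View pics/o4.png

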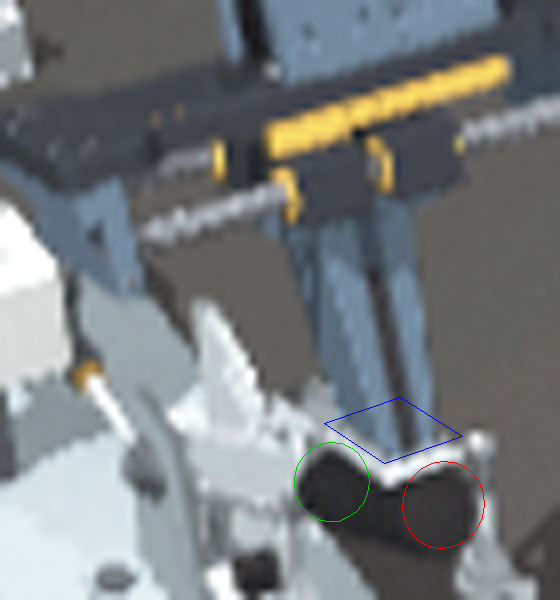

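```bash
python3 -m pendant '[{"delta_pos":[-0.45,1,0],"twist":[0,0,-1.8],"grip":0},{"delta_pos":[-0.8,2.3,0],"twist":[0,0,-5],"grip":0},{"delta_pos":[-1.05,3.7,0],"twist":[0,0,-8.7],"grip":0},{"delta_pos":[-1.2,5.1,0],"twist":[0,0,-12],"grip":0},{"delta_pos":[-1.3,6.5,0],"twist":[0,0,-15.5],"grip":0}]'; python3 arc.py '[.26,.22,.18,.14,.12]' 19
```

```text
time_s: 5.35
ee_pos: [470.5, 95.8, 169.7]
ee_rot: [-90.0, 3.7, -22.9]
force: [1.7, -3.1, 4.8]
gripper_width: 0.6
t 5.35 p [470.5  95.8 169.7] q [  8.8  13.4 103.5   2.1  66.2 -59.2] F [ 1.7 -3.1  4.8] rot [-90.    3.7 -22.9]
0.26 [-0.06  0.57 -0.01] [-0.  -0.1 -1.4]
0.22 [-0.3   1.49 -0.01] [-0.  -0.1 -3.7]
0.18 [-0.5   2.41 -0.01] [-0.  -0.1 -5.9]
0.14 [-0.67  3.35 -0.01] [-0.  -0.1 -8.2]
0.12 [-0.74  3.82 -0.01] [-0.  -0.1 -9.4]
```

```bash
python3 -m pendant '[{"delta_pos":[-0.1,0.7,0],"twist":[0,0,-1.5],"grip":0},{"delta_pos":[-0.3,1.5,0],"twist":[0,0,-3.7],"grip":0},{"delta_pos":[-0.5,2.3,0],"twist":[0,0,-6],"grip":0},{"delta_pos":[-0.6,2.9,0],"twist":[0,0,-8],"grip":0},{"delta_pos":[-0.65,3.2,0],"twist":[0,0,-8],"grip":0}]'; python3 arc.py '[.14,.12]' 19
python3 - <<'E'
from h import *
p,d=imaging.grab_frame('side');cv2.imwrite('pics/side5.png',p[:,:,::-1])
g,W=model(-82.9,-25.2,.14,latch=.22);g={k:g[k] for k in('end','g0','pad')}
overlay('side','pics/side5.png','pics/o5.png',(250,155,320,230),8,g)
E
```

```text
time_s: 5.85
ee_pos: [460.5, 100.1, 138.8]
ee_rot: [-90.0, -4.0, -22.9]
force: [-8.0, -2.5, 26.6]
gripper_width: 0.3
t 5.85 p [460.5 100.1 138.8] q [ 12.5  11.2 111.6  -2.9  54.  -52.9] F [-8.  -2.5 26.6] rot [-90.   -4.  -22.9]
0.14 [ 0.19  0.22 -0.02] [ 0.  -0.1 -0.6]
0.12 [ 0.06  0.67 -0.02] [ 0.  -0.1 -1.7]
```

View pics/o5.png

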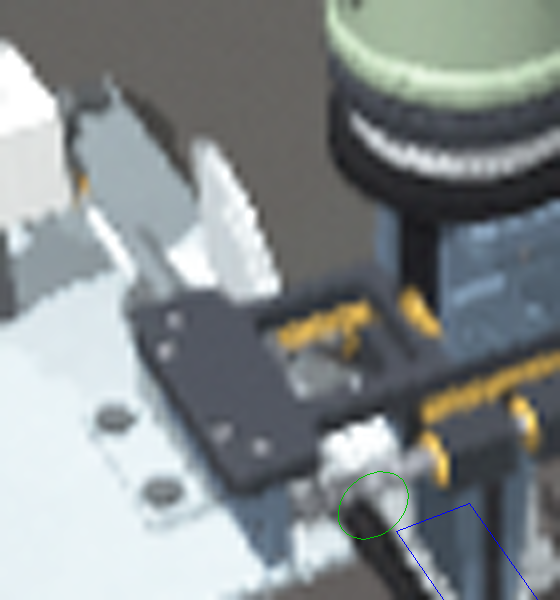

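The upward force jumped from 5 N to 27 N at TCP z=139, where the model puts the pressed pad at the stop (139.7). I'll hold briefly, then lift off.

```bash
python3 -m pendant '[{"delta_pos":[0,0.1,0],"twist":[0,0,0],"grip":0},{"delta_pos":[0,0.1,0],"twist":[0,0,0],"grip":0},{"delta_pos":[0,0.1,0],"twist":[0,0,0],"grip":0},{"delta_pos":[0,0,0],"twist":[0,0,0],"grip":0},{"delta_pos":[0,0,0],"twist":[0,0,0],"grip":0}]'
python3 -m pendant '[{"delta_pos":[0,-0.5,0],"twist":[0,0,0],"grip":0},{"delta_pos":[0,-1.2,0],"twist":[0,0,0],"grip":0},{"delta_pos":[0,-2.5,0],"twist":[0,0,0],"grip":0},{"delta_pos":[0,-5,0],"twist":[0,0,0],"grip":0},{"delta_pos":[0,-8,0],"twist":[0,0,0],"grip":0}]'
python3 -m pendant '[{"delta_pos":[0,-4,-2],"twist":[0,0,0],"grip":0},{"delta_pos":[0,-8,-5],"twist":[0,0,0],"grip":0},{"delta_pos":[0,-12,-9],"twist":[0,0,0],"grip":0},{"delta_pos":[0,-16,-13],"twist":[0,0,0],"grip":0},{"delta_pos":[0,-20,-17],"twist":[0,0,0],"grip":0}]'
python3 - <<'E'
from h import *
for n,b,f in(('side',(230,140,330,260),5),('top',(240,100,350,220),5)):
    p,d=imaging.grab_frame(n);np.save(n+'6.npy',d);cv2.imwrite(f'pics/{n}6.png',p[:,:,::-1])
    g,W=model(-82.9,-25.2,.14)
    overlay(n,f'pics/{n}6.png',f'pics/o6{n}.png',b,f,{k:g[k] for k in('end','g0','piv','line','pad')})
E
```

```text
time_s: 6.4
ee_pos: [460.6, 100.0, 139.2]
ee_rot: [-90.0, -3.9, -22.9]
force: [-6.0, -1.2, 15.4]
gripper_width: 0.4
time_s: 6.9
ee_pos: [454.1, 102.2, 216.6]
ee_rot: [-90.1, -3.7, -22.9]
force: [0.8, 0.9, 0.2]
gripper_width: 0.7
time_s: 7.4
ee_pos: [381.4, -37.1, 404.1]
ee_rot: [-90.0, -3.9, -22.9]
force: [0.6, 0.0, -0.3]
gripper_width: 0.4
```

View pics/o6side.png

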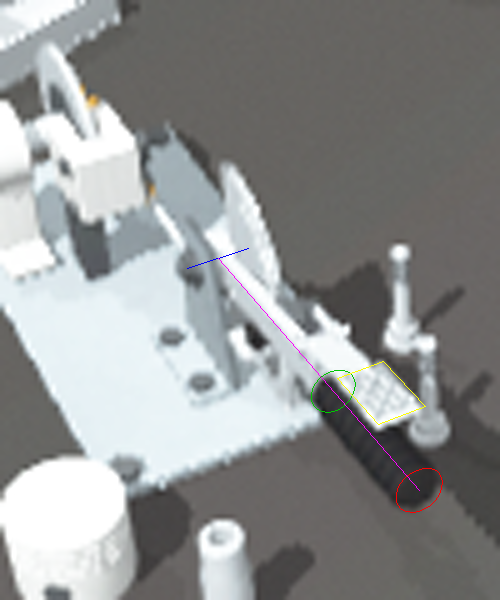

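View pics/o6top.png

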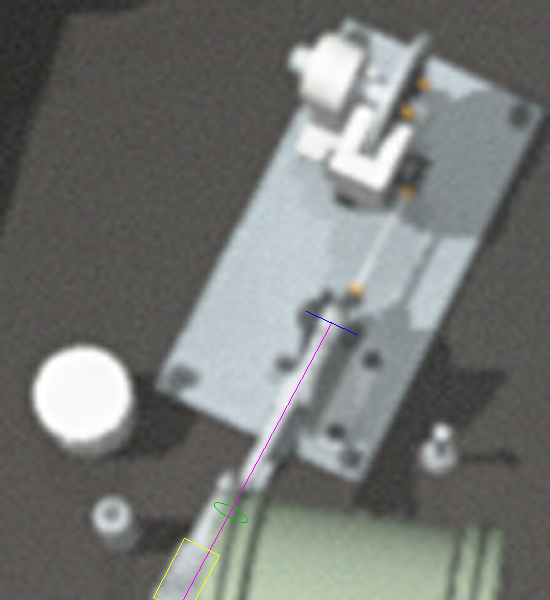

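The pad now matches the sprung-up latch outline exactly, and the lever lies down. I'll check the lever angle by depth, and compare the loose parts before and after.

```bash
python3 - <<'E'
from h import *
from scipy.optimize import least_squares
np.set_printoptions(precision=2,suppress=True)
d=np.load('side6.npy');P=cloud('side',d);im=cv2.imread('pics/side6.png').astype(int)
Q=np.stack([(P-O)@EX,(P-O)@EY,P[...,2]],-1)
s=(Q[...,0]>-370)&(Q[...,0]<-220)&(abs(Q[...,1]+25)<28)&(Q[...,2]>75)&(Q[...,2]<200)
g=s&(im.max(2)<64);X=Q[cv2.erode(g.astype(np.uint8),np.ones((2,2)))>0]
def co(X,p):
    px,py,e=p;r=X-[px,py,85];return -r[:,0]*np.cos(e)+r[:,2]*np.sin(e), r[:,0]*np.sin(e)+r[:,2]*np.cos(e), r[:,1]
def res(p):
    a,h,y=co(X,p);r=np.hypot(h,y)-13;q=a-262
    return np.where((r>0)&(q>0),np.hypot(r,q),np.maximum(r,q))
f=least_squares(res,[-83,-25,.14],loss='soft_l1',x_scale=[10,10,.1]);print(len(X),f.x,np.sqrt((f.fun**2).mean()))
f2=least_squares(lambda e:res([-82.9,-25.2,e[0]]),[.14],loss='soft_l1');print('e fixed px',f2.x)
p=s&(im.min(2)>150);a,h,y=co(Q[p],[-82.9,-25.2,f2.x[0]])
k=(a>206)&(a<250)&(h>15);print('pad',k.sum(),'h med',np.median(h[k]),'slope',np.polyfit(a[k],h[k],1)[0])
# changes before/after in top and side, away from brake & arm
for n in('side','top'):
    a=cv2.imread(f'pics/{n}0.png').astype(int);b=cv2.imread(f'pics/{n}6.png').astype(int)
    cv2.imwrite(f'pics/diff_{n}.png',np.vstack([b[::1],]).astype(np.uint8)*0+np.clip(abs(a-b)*3,0,255).astype(np.uint8))
E
```

```text
188 [-81.1  -25.6    0.14] 1.162148399663151
e fixed px [0.14]
pad 110 h med 40.29268677890343 slope -0.008207093319844002
```

View pics/diff_side.png

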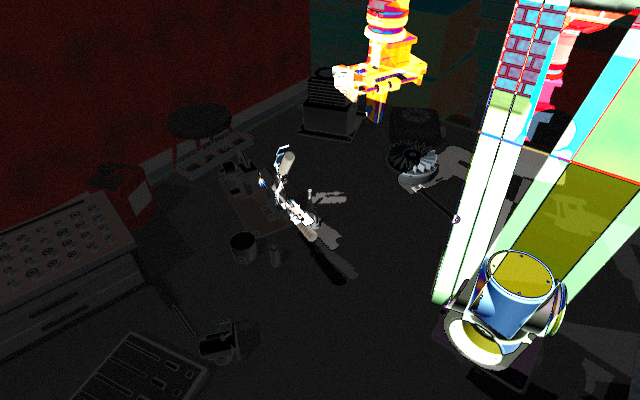

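The lever elevation measures 0.140, so it is on the stop. The pad is 40.3 mm above the line and parallel to it, so the latch is up. The difference picture shows only the lever, the arm and shadows changed.

```bash
python3 - <<'E'
from workcell import state,job
s=state();print(s['time_s'],s['force'].round(1),abs(s['qvel']).max())
print(job.job_done())
E
```

```text
7.5 [ 0.7  1.2 -0. ] 5.789265319972827
the job is handed in; nothing more can be done
None
```

I pressed the latch from above with the closed fingers, kept it pressed while pushing the lever down its arc to the stop, then lifted off. The job is handed in at 7.5 s of the 40 s allowed; no verdict was reported.

- **Lever:** the last depth check put its elevation at 0.140 rad, which is a joint value of about 0.00. The force on the tool rose to about 27 N as it reached the stop.
- **Latch:** the pad was 40.3 mm above the lever's centre line and parallel to it, so the latch has sprung back up.
- **Loose parts:** comparing side pictures from before and after, I saw only the lever, the arm and shadows change. I judged this by eye in that one view; I did not view the top comparison or measure each part.
- **Robot:** the fingers were clear of everything at hand-in. The arm was still settling slightly, at most 5.8°/s on one joint.

**One disagreement with the description:** in the first pictures the pad sat only about 28 mm above the centre line and was tilted about 0.12 rad, as if the latch was already partly pressed. The description gives 40 mm with the latch up. I did not find out why.

**Inferred:** that the latch passed 0.17 rad among the teeth is read from the pictures and the lever moving freely down; I had no direct joint reading.

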